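# Hold a near-field probe through the guide bush of a board test jig

## Robot

A 6-joint arm with a two-finger parallel gripper is mounted at the origin on the work surface. World frame = base frame: x ahead of the robot, y to its left, z up, the work surface at z = 0. Lengths are in m, angles in rad, forces in N, time in s.
With the tool pointing down it reaches from about 0.325 to 0.85 m from the base axis. Payload 4.4 kg.
Tool frame: the origin (TCP) lies at the very end of the fingers, on their centre line; the grasp point (between the pads) lies 19 mm behind it; z points along the fingers, y is the direction in which the jaws open and shut (so a half turn about z gives the same grasp; the last joint's range is limited). The gripper opens to 94 mm and grips with 3 to 60 N. Pads are 16 mm wide; open, the fingers measure 119 mm over their backs; the gripper's body (75 mm by 177 mm) begins 78 mm behind the grasp point.
Start: joints at [-1.278, 0.207, 1.542, -0, 1.393, -0.15], TCP at [0.247, -0.519, 0.205] pointing down, gripper open.
Joint ranges: [-2.73, 2.73], [-0.86, 2.22], [0.23, 2.46], [-1.11, 4.25], [0.08, 2.63], [-2.82, 2.82]. Speed limits (rad/s): [2.79, 2.79, 3.14, 3.14, 3.14, 3.14].

## Interface

Orientations are given as a unit quaternion [w, x, y, z].
In Python, from station import * gives the robot as it stands. The module is installed in compiled form; this text tells all that it offers.
- The arm moves only by the shell command python3 -m jog 'ROWS' [FORCE]. ROWS is JSON, a list of rows, each an object with "gripper": the opening, from 0 (shut) to 1 (fully open); "translation": the shift along the tool's x, y, z in m, a list of three; "rotation": the turn, a rotation vector about the tool's x, y, z in degrees, a list of three. In form: [{"gripper": gripper, "translation": [tx, ty, tz], "rotation": [rx, ry, rz]}, ...]. A call has 1 to 5 rows; each row shifts and turns the commanded pose from where the row before left it, along the tool's axes as they then stand; what a row does not reach is not made up. A row lasts 1/10 s, in which the tool goes at most 50 mm and 8.59 degrees, less where a joint would pass 70% of its speed; a pose out of reach is approached as far as the arm can. A call is refused whole if a number of a shift passes 0.05 or a number of a turn 8.59, either way. A call with a gripper value outside its range is refused whole. The fingers move at their own pace and stop on an object; FORCE is the grip in N (left out, the last holds). Time passes only in rows, so rows that do not move let the fingers close. It gives the time, the measured TCP pose, the force and the opening at its end, in the units of the state.
- get_state(): the state, without advancing time (a new reading comes with each control period).
- capture(name): name is "scene" or "top" or "wrist"; returns the picture (400x640x3 uint8, red, green, blue); there is no depth.
- calibration(name): a dict with "fov_y" (degrees; the focal length in pixels is half the picture's height over the tangent of half this angle, whatever the lens; pixels are square), "cx", "cy" (the principal point, pixels), "T" (4x4, takes a point from camera to world coordinates). Camera axes: x right, y down, z forward; pixel columns grow to the right and rows downward; lengths in m; the calibration is good to about 2 mm. A picture is of the moment at which its call begins: read the wrist's pose just before it. calibration takes no time and is no camera call; for the wrist camera it gives the pose at the moment of the call.
- close_job(): hands the job in, once; it reports no verdict.
The state is a dict: "t": time; "joint_pos": joint angles; "joint_vel": joint speeds; "joint_efforts": joint torques, N m; "tcp_pos": TCP position; "eef_rot": TCP orientation; "ft_force": force on the tool from outside, world axes, zero at the start; "moment": the same for the moment, N m; "width": finger opening in m.
Only numpy, scipy, OpenCV 4.12 (cv2) and the standard library are available. Lean on these libraries where they do the work, as an engineer would, in place of code of your own. Each camera call takes 0.05 s, during which the arm holds its last target. There are 200 camera calls.

## Task

Start the recorder by pressing its push button fully down and letting it come back up; then take the probe out of its holder by the handle and lower its rod, upright, through the guide bush of the test jig without touching the jig or its board at all. Finish while still holding the probe still, its rod in the middle of the bore and its tip in the air about halfway between the underside of the bridge and the chip below. Leave the other things on the bench where they are.

Things in the scene. Friction and masses are not known exactly. Their poses are not given: they have to be found in the camera images.
- start_button (a joint): travel of the recorder's spring push button, m: 0 up, 0.006 fully down; about 5 N pushes it fully down, and it springs back
- start_button_top (a point): centre of the top face of the push button: a black disc 28 mm across, moving straight down, in a steel housing on the top of the recorder
- recorder: grey instrument box fixed to the bench, 130 (x) x 100 (y) x 45 mm high; origin at the centre of its underside; z up. The push button stands on its top 30 mm from the centre towards the box's -x; a dark display and a small steel knob (not to be used) lie on the other half
- probe: probe upright in its holder: steel rod 8 mm in diameter, 70 mm long (z 0 to 70 mm), then a white square handle 20 x 20 mm, 60 tall (z 70 to 130), sides square to the body's x and y, then a brass stub 10 mm in diameter, 10 tall. Origin at the rod's tip, z up along the rod; about 0.08 kg, centre of mass within the handle
- probe_tip (a point): the lower end of the probe's rod, on its axis (same point as the probe's origin)
- holder: probe holder fixed to the bench: dark foot 85 x 85 x 12 mm with a grey square column 36 x 36 mm up to 85 mm high; origin at the centre of its underside, z up. A 12.5 mm hole runs down the column's middle; the probe's rod hangs in it, the handle's underside resting on the column's top, so the tip is 15 mm above the bench
- jig: board test jig fixed to the bench: aluminium base 136 (x) x 126 (y) x 10 mm with a green circuit board; over its middle a bridge 46 mm wide (x), 126 long (y), 10 thick, on two end walls, underside 54 mm above the bench. Origin: centre of the underside, z up. A black chip 18 x 18 mm lies at the centre under the bush, its top 22 mm above the bench, 32 mm below the bridge
- guide_mouth (a point): centre of the mouth of the guide bush: a steel collar 34 mm outside diameter, 6 mm tall, on the middle of the bridge; this point is level with the collar's top, 70 mm above the bench. The bore is vertical, 22 mm in diameter, and runs straight down 16 mm through collar and bridge
- spool: bystander: solder spool 42 mm in diameter, 40 mm tall, standing; origin at the centre of its underside
- jar: bystander: small jar 38 mm in diameter, 45 mm tall; origin at the centre of its underside
- driver: bystander: screwdriver with a yellow handle, lying on the bench beyond the task's things; origin on its underside
- meter: bystander: hand multimeter 130 x 75 x about 45 mm lying on the bench; origin at the centre of its underside
- bottle: bystander: bottle 54 mm in diameter, 130 mm tall, standing; origin at the centre of its underside
Not all that is in view belongs to the job. What is shaped like the recorder but brown or purple is not meant. What is shaped like the jig but brown is not meant.

How it is judged:
By the outcome, as a careful person would: the job done as asked, in the order asked, and still so for the second after the job is handed in, while the arm keeps its last pose, push and grip.
It also fails if it takes over 58 s, if anything falls off the work surface, if the arm or the gripper's body presses on something with over 40 N, if the wrist force passes 120 N, or if a joint passes its speed limit or range.

## Working session

There is one attempt and no reset: what is moved stays moved. The work goes in short steps, Python scripts to look and compute and a shell command to move; the robot and the scene stay as the last step left them, time stands still between calls to the robot, and variables do not carry over. Pictures are saved under pics/ and viewed, about 8 in all and at most 12, crops included, and the job is handed in when it is done.

```bash
mkdir -p pics
cat > h.py <<'E'
from station import *
import numpy as np, cv2
def cap(n,f):
    c=calibration(n); im=capture(n); cv2.imwrite('pics/'+f,im[:,:,::-1]); np.savez('pics/'+f+'.npz',im=im,T=c['T'],k=[c['fov_y'],c['cx'],c['cy']]); return im
def ld(f):
    d=np.load('pics/'+f+'.npz'); return d['im'],d['T'],d['k']
def onz(f,u,v,z):
    _,T,k=ld(f); F=200/np.tan(np.radians(k[0]/2)); d=T[:3,:3]@np.array([(u-k[1])/F,(v-k[2])/F,1]); o=T[:3,3]
    return o+d*(z-o[2])/d[2]
def proj(f,p):
    _,T,k=ld(f); F=200/np.tan(np.radians(k[0]/2)); q=T[:3,:3].T@(np.array(p)-T[:3,3]); return q[0]/q[2]*F+k[1],q[1]/q[2]*F+k[2]
E
python3 - <<'E'
from h import *
for n in('scene','top','wrist'):
    cap(n,n+'0.png'); c=calibration(n); print(n,c['fov_y'],c['cx'],c['cy'],np.round(c['T'],3).tolist())
print(get_state())
E
```

```text
scene 42.14572305548413 319.2316056391186 201.69751886426744 [[-0.381, 0.547, -0.745, 1.473], [0.925, 0.218, -0.313, 0.314], [-0.009, -0.808, -0.589, 0.836], [0.0, 0.0, 0.0, 1.0]]
top 53.33163193429646 322.37666298122673 197.4874595285143 [[0.026, -0.985, 0.172, 0.282], [-1.0, -0.027, -0.004, -0.098], [0.008, -0.172, -0.985, 1.325], [0.0, 0.0, 0.0, 1.0]]
wrist 67.5636483232594 317.6769936746715 200.68240239458876 [[0.429, -0.875, -0.223, 0.312], [-0.903, -0.416, -0.105, -0.488], [-0.001, 0.246, -0.969, 0.385], [0.0, 0.0, 0.0, 1.0]]
{'t': 0.15, 'joint_pos': array([-1.27747788e+00,  2.07257043e-01,  1.54262261e+00,  1.01658083e-05,
        1.39346297e+00, -1.50511178e-01]), 'joint_vel': array([-0.00017676, -0.00285244, -0.00453405, -0.00027983, -0.00232433,
       -0.00087707]), 'joint_efforts': array([ 6.11691867e-04, -3.71310675e+01, -2.81812119e+01,  6.99442928e-02,
        3.27083166e-02, -9.27815631e-05]), 'tcp_pos': array([ 0.24671261, -0.51870005,  0.20454042]), 'eef_rot': array([-8.73114888e-04,  9.75477617e-01,  2.20096918e-01, -5.74345598e-05]), 'ft_force': array([-0.29102322,  0.22271135,  0.31542504]), 'moment': array([-0.04317874, -0.006448  , -0.02868468]), 'width': 0.0942967500133698}
```

View pics/top0.png

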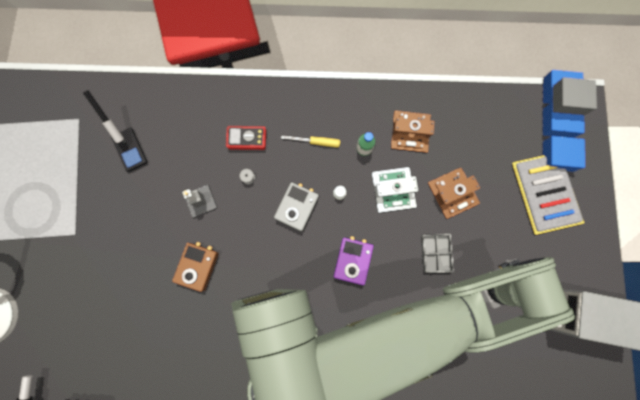

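View pics/scene0.png

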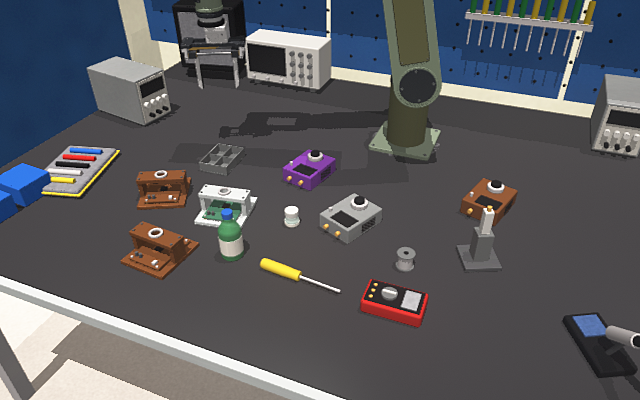

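Top view: the grey recorder's button is at about (292,213), the holder with probe at (198,202), and the white/green jig's bush at (397,187). The scene view shows the same: button (359,201), stub (488,209), bush (211,191). I'll cast rays for these in both views.

Run:
```python
from h import *
for n,t,s,z in(('button',(292,213.5),(359,201),.057),('bush',(397,187),(211,191),.070),('stub',(187,194),(488.5,208),.155),('rec',(297,207),(351,217),.045)):
    print(n,np.round(onz('top0.png',*t,z),4),np.round(onz('scene0.png',*s,z),4))
B=cv2.imread
im=[cv2.resize(cv2.imread('pics/top0.png')[r0:r1,c0:c1],None,fx=6,fy=6,interpolation=3) for r0,r1,c0,c1 in((180,225,170,230),(180,235,270,330),(160,215,365,425))]
im=[cv2.resize(i,(360,330)) if 0 else i[:270] for i in im]
cv2.imwrite('pics/c1.png',cv2.resize(np.hstack(im),None,fx=.74,fy=.74))
```

```text
button [ 0.4486 -0.0074  0.057 ] [ 0.4464 -0.006   0.057 ]
bush [ 0.5419 -0.3426  0.07  ] [ 0.5633 -0.3703  0.07  ]
stub [0.4859 0.3001 0.155 ] [0.4959 0.3049 0.155 ]
rec [ 0.4719 -0.022   0.045 ] [ 0.5021 -0.0075  0.045 ]
```

View pics/c1.png

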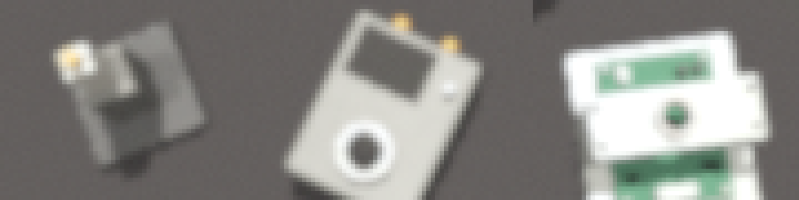

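The casts put the button at about (0.448, -0.007), consistent in both views. The scene pixel I guessed for the bush was poor, so I'll refine that from the wrist. Moving over the button while shutting the fingers.

```bash
R='{"gripper":0,"translation":[0.036,-0.034,0],"rotation":[0,0,0]}'; python3 -m jog '[{"gripper":0,"translation":[0.036,-0.034,0],"rotation":[0,0,0]},{"gripper":0,"translation":[0.036,-0.034,0],"rotation":[0,0,0]},{"gripper":0,"translation":[0.036,-0.034,0],"rotation":[0,0,0]},{"gripper":0,"translation":[0.036,-0.034,0],"rotation":[0,0,0]},{"gripper":0,"translation":[0.036,-0.034,0],"rotation":[0,0,0]}]' 20
python3 -m jog '[{"gripper":0,"translation":[0.036,-0.034,0],"rotation":[0,0,0]},{"gripper":0,"translation":[0.036,-0.034,0],"rotation":[0,0,0]},{"gripper":0,"translation":[0.036,-0.034,0],"rotation":[0,0,0]},{"gripper":0,"translation":[0.036,-0.034,0],"rotation":[0,0,0]},{"gripper":0,"translation":[0.036,-0.034,0],"rotation":[0,0,0]}]'
python3 -m jog '[{"gripper":0,"translation":[0.036,-0.034,0],"rotation":[0,0,0]},{"gripper":0,"translation":[0,0,0],"rotation":[0,0,0]},{"gripper":0,"translation":[0,0,0],"rotation":[0,0,0]},{"gripper":0,"translation":[0,0,0],"rotation":[0,0,0]}]'
python3 - <<'E'
from h import *
cap('wrist','w1.png'); print(get_state()['t'],get_state()['tcp_pos'],proj('w1.png',[.448,-.007,.057]))
E
```

```text
t: 0.65
tcp_pos: [0.3366, -0.2865, 0.2051]
eef_rot: [-0.0, 0.976, 0.22, 0.0]
ft_force: [1.1, -0.8, 0.5]
width: 0.0572
t: 1.15
tcp_pos: [0.4262, -0.0556, 0.2055]
eef_rot: [0.0, 0.976, 0.22, 0.0]
ft_force: [0.8, -1.3, 0.1]
width: 0.0173
t: 1.55
tcp_pos: [0.4435, -0.0123, 0.2052]
eef_rot: [0.0, 0.976, 0.22, -0.0]
ft_force: [0.2, 0.2, 0.5]
width: 0.0002
1.6 [ 0.44352481 -0.01269417  0.20524304] (np.float64(314.5322402896922), np.float64(185.04382585384838))
```

View pics/w1.png

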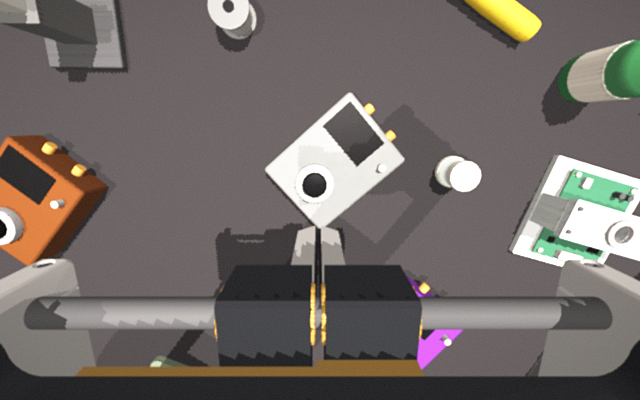

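The button is at pixel (314.5,184.5), matching the projection of (0.448,-0.007) at (314.5,185.0). The jig's bush is at about (624,235). Descending on the button in steps.

```bash
python3 -m jog '[{"gripper":0,"translation":[0.0065,-0.003,0.04],"rotation":[0,0,0]},{"gripper":0,"translation":[0,0,0.04],"rotation":[0,0,0]},{"gripper":0,"translation":[0,0,0.04],"rotation":[0,0,0]},{"gripper":0,"translation":[0,0,0],"rotation":[0,0,0]}]'
python3 -m jog '[{"gripper":0,"translation":[0,0,0.01],"rotation":[0,0,0]},{"gripper":0,"translation":[0,0,0],"rotation":[0,0,0]}]'
for i in 1 2 3; do python3 -m jog '[{"gripper":0,"translation":[0,0,0.003],"rotation":[0,0,0]},{"gripper":0,"translation":[0,0,0],"rotation":[0,0,0]}]'|egrep 'tcp|ft'; done
python3 -c "
from h import *
print(onz('w1.png',624,235,.07),onz('w1.png',314.5,184.5,.057))"
```

```text
t: 2.0
tcp_pos: [0.4427, -0.0066, 0.0804]
eef_rot: [-0.003, 0.976, 0.218, -0.006]
ft_force: [-1.2, 0.0, -0.1]
width: 0.0005
t: 2.2
tcp_pos: [0.4493, -0.007, 0.0763]
eef_rot: [0.0, 0.976, 0.219, 0.001]
ft_force: [-0.8, 0.3, -0.1]
width: 0.0009
tcp_pos: [0.4497, -0.0064, 0.0737]
ft_force: [-0.6, -0.2, 0.3]
tcp_pos: [0.4487, -0.006, 0.0697]
ft_force: [0.4, -0.3, -1.0]
tcp_pos: [0.4489, -0.006, 0.0665]
ft_force: [0.9, 0.1, 2.1]
[ 0.54748123 -0.34435077  0.07      ] [ 0.44854484 -0.00670364  0.057     ]
```

```bash
for i in 1 2 3; do python3 -m jog '[{"gripper":0,"translation":[0,0,0.002],"rotation":[0,0,0]},{"gripper":0,"translation":[0,0,0],"rotation":[0,0,0]}]'|egrep 'tcp|ft'; done
```

```text
tcp_pos: [0.4489, -0.006, 0.0646]
ft_force: [0.6, -0.3, 3.0]
tcp_pos: [0.4489, -0.006, 0.0626]
ft_force: [0.2, 1.0, 3.7]
tcp_pos: [0.449, -0.006, 0.0612]
ft_force: [-1.2, 0.8, 7.4]
```

```bash
python3 -m jog '[{"gripper":0,"translation":[0,0,0.002],"rotation":[0,0,0]},{"gripper":0,"translation":[0,0,0],"rotation":[0,0,0]}]'|egrep 'tcp|ft'
python3 -m jog '[{"gripper":0,"translation":[0,0,0],"rotation":[0,0,0]},{"gripper":0,"translation":[0,0,-0.01],"rotation":[0,0,0]},{"gripper":0,"translation":[0,0,-0.03],"rotation":[0,0,0]}]'
python3 -c "
from h import *
print(onz('w1.png',314.5,184.5,.067),onz('top0.png',292,213.5,.067))"
```

```text
tcp_pos: [0.4491, -0.006, 0.0609]
ft_force: [-6.0, 1.5, 21.7]
t: 3.9
tcp_pos: [0.4452, -0.0054, 0.0961]
eef_rot: [-0.002, 0.975, 0.22, -0.004]
ft_force: [0.4, -0.6, -0.4]
width: 0.0004
[ 0.45037918 -0.00594212  0.067     ] [ 0.44732466 -0.00815334  0.067     ]
```

Pressed to the stop: the tool stood at 0.061 m with 22 N. It's now released. Next, rise and move over to the holder with the gripper opening.

```bash
python3 -m jog '[{"gripper":0,"translation":[0,0,-0.045],"rotation":[0,0,0]},{"gripper":1,"translation":[0.022,-0.036,-0.025],"rotation":[0,0,0]},{"gripper":1,"translation":[0.022,-0.036,-0.025],"rotation":[0,0,0]},{"gripper":1,"translation":[0.022,-0.036,-0.025],"rotation":[0,0,0]},{"gripper":1,"translation":[0.022,-0.036,-0.025],"rotation":[0,0,0]}]'
python3 -m jog '[{"gripper":1,"translation":[0.022,-0.036,-0.025],"rotation":[0,0,0]},{"gripper":1,"translation":[0.022,-0.036,-0.025],"rotation":[0,0,0]},{"gripper":1,"translation":[0.022,-0.036,0],"rotation":[0,0,0]},{"gripper":1,"translation":[0,0,0],"rotation":[0,0,0]},{"gripper":1,"translation":[0,0,0],"rotation":[0,0,0]}]'
python3 - <<'E'
from h import *
cap('wrist','w2.png'); print(get_state()['t'],get_state()['tcp_pos'],[proj('w2.png',[.488,.302,z]) for z in (.155,.145,.085)])
E
```

```text
t: 4.4
tcp_pos: [0.4654, 0.1631, 0.2436]
eef_rot: [0.0, 0.976, 0.22, -0.001]
ft_force: [0.2, 0.0, 0.2]
width: 0.029
t: 4.9
tcp_pos: [0.4785, 0.2878, 0.2918]
eef_rot: [0.001, 0.975, 0.221, -0.002]
ft_force: [-0.7, 0.5, 0.8]
width: 0.069
4.95 [0.47856144 0.28698439 0.29187296] [(np.float64(308.9157227254806), np.float64(179.17656721219942)), (np.float64(309.1575095723393), np.float64(177.5504878162431)), (np.float64(310.3554737180461), np.float64(169.49386753380628))]
```

View pics/w2.png

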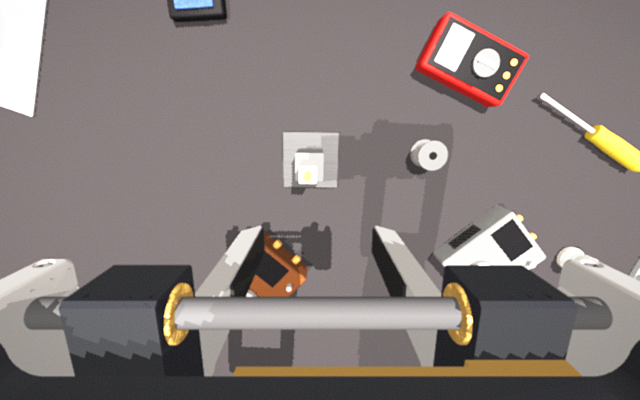

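The holder foot at (311,160) is nearly square to the image, the white handle is at about (308,167), and the brass stub at (308,175). I'll measure the stub centre and handle edges with masks.

Run:
```python
from h import *
im,_,_=ld('w2.png'); s=im.astype(int)
c=im[125:195,275:345]; hsv=cv2.cvtColor(c,cv2.COLOR_RGB2HSV)
y=(hsv[...,1]>60)&(hsv[...,0]<40)&(hsv[...,2]>120)
w=((hsv[...,2]>205)|y).astype(np.uint8)
v,u=np.nonzero(y); print('stub',u.min()+275,u.max()+275,v.min()+125,v.max()+125,u.mean()+275,v.mean()+125,len(u))
cs,_=cv2.findContours(w,0,1); k=max(cs,key=cv2.contourArea); r=cv2.minAreaRect(k); print('white',r,cv2.boxPoints(r)+[275,125])
g=((hsv[...,2]>125)).astype(np.uint8); cs,_=cv2.findContours(g,0,1); k=max(cs,key=cv2.contourArea); print('foot',cv2.minAreaRect(k))
cu,cv_=u.mean()+275,v.mean()+125
for z in(.15,.155): print(onz('w2.png',cu,cv_,z))
cv2.imwrite('pics/c2.png',cv2.resize(c[:,:,::-1],None,fx=8,fy=8,interpolation=0))
```

```text
stub 304 310 172 180 307.0652173913044 175.6086956521739 46
white ((35.5, 34.5), (53.0, 53.0), 90.0) [[284. 133.]
 [337. 133.]
 [337. 186.]
 [284. 186.]]
foot ((34.5, 34.5), (69.0, 69.0), 90.0)
[0.4898143  0.30522108 0.15      ]
[0.4906564  0.30543316 0.155     ]
```

View pics/c2.png

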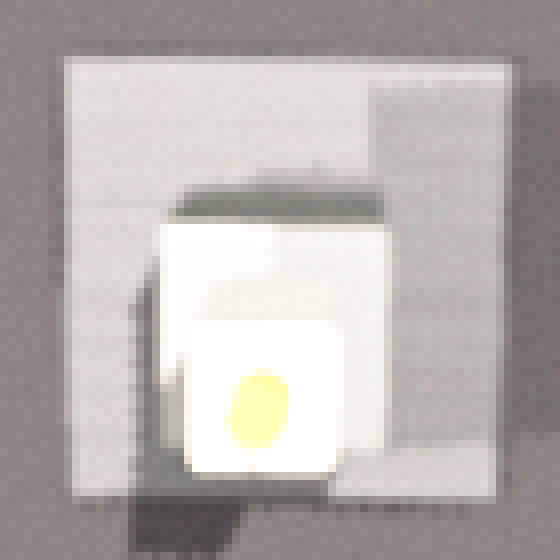

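Run:
```python
from h import *
s=get_state();p=onz('w2.png',307.6,174.2,.145); print(p,s['tcp_pos'])
d=p-s['tcp_pos']; c,n=.903,.4294
print('tool xy',c*d[0]+n*d[1],n*d[0]-c*d[1])
```

```text
[0.49065087 0.3051407  0.145     ] [0.47856144 0.28698439 0.29187296]
tool xy 0.01871306760207755 -0.011203951782691304
```

```bash
python3 -m jog '[{"gripper":1,"translation":[0.01,-0.006,0.03],"rotation":[0,0,0]},{"gripper":1,"translation":[0.009,-0.005,0.03],"rotation":[0,0,0]},{"gripper":1,"translation":[0,0,0.03],"rotation":[0,0,0]},{"gripper":1,"translation":[0,0,0],"rotation":[0,0,0]},{"gripper":1,"translation":[0,0,0],"rotation":[0,0,0]}]'
python3 - <<'E'
from h import *
im=cap('wrist','w3.png'); print(get_state()['t'],get_state()['tcp_pos'],[proj('w3.png',[.4907,.3051,z]) for z in (.155,.145,.085)])
E
```

```text
t: 5.45
tcp_pos: [0.4915, 0.3043, 0.203]
eef_rot: [0.0, 0.976, 0.219, -0.001]
ft_force: [0.3, 0.3, 0.2]
width: 0.0943
5.5 [0.49252105 0.30495539 0.20462049] [(np.float64(315.5643813464135), np.float64(217.7972181841284)), (np.float64(315.63189499683244), np.float64(214.14101319686716)), (np.float64(315.9474471154016), np.float64(197.0522730310797))]
```

View pics/w3.png

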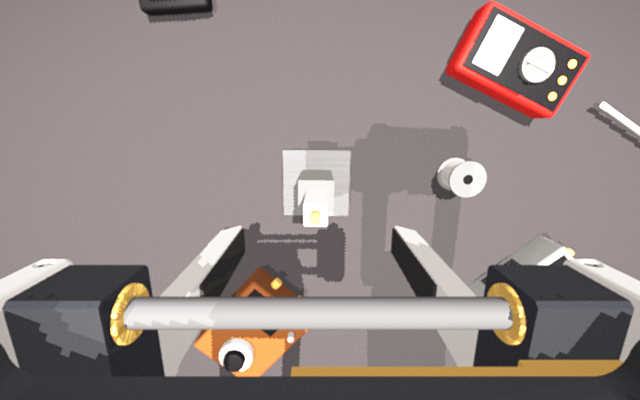

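The stub is at (315.5,216), where (0.4907,0.3051) projects, so the grasp position is confirmed. Descending and gripping.

```bash
python3 -m jog '[{"gripper":1,"translation":[-0.0015,-0.001,0.03],"rotation":[0,0,0]},{"gripper":1,"translation":[0,0,0.03],"rotation":[0,0,0]},{"gripper":1,"translation":[0,0,0.03],"rotation":[0,0,0]},{"gripper":1,"translation":[0,0,0.013],"rotation":[0,0,0]},{"gripper":1,"translation":[0,0,0],"rotation":[0,0,0]}]' 20
python3 -m jog '[{"gripper":0,"translation":[0,0,0],"rotation":[0,0,0]},{"gripper":0,"translation":[0,0,0],"rotation":[0,0,0]},{"gripper":0,"translation":[0,0,0],"rotation":[0,0,0]},{"gripper":0,"translation":[0,0,0],"rotation":[0,0,0]},{"gripper":0,"translation":[0,0,0],"rotation":[0,0,0]}]' 20
python3 -m jog '[{"gripper":0,"translation":[0,0,0],"rotation":[0,0,0]},{"gripper":0,"translation":[0,0,0],"rotation":[0,0,0]},{"gripper":0,"translation":[0,0,0],"rotation":[0,0,0]},{"gripper":0,"translation":[0,0,0],"rotation":[0,0,0]},{"gripper":0,"translation":[0,0,0],"rotation":[0,0,0]}]' 25
```

```text
t: 6.0
tcp_pos: [0.4896, 0.3055, 0.1]
eef_rot: [0.0, 0.976, 0.22, -0.001]
ft_force: [-1.3, 0.7, 0.2]
width: 0.0945
t: 6.5
tcp_pos: [0.4904, 0.3063, 0.1011]
eef_rot: [-0.0, 0.975, 0.22, 0.001]
ft_force: [0.2, 0.0, -1.3]
width: 0.0573
t: 7.0
tcp_pos: [0.49, 0.306, 0.1004]
eef_rot: [0.0, 0.975, 0.22, -0.0]
ft_force: [0.1, -0.8, 0.1]
width: 0.0197
```

Handle gripped (width 19.7 mm). Lifting straight up.

```bash
python3 -m jog '[{"gripper":0,"translation":[0,0,-0.01],"rotation":[0,0,0]},{"gripper":0,"translation":[0,0,-0.025],"rotation":[0,0,0]},{"gripper":0,"translation":[0,0,-0.035],"rotation":[0,0,0]},{"gripper":0,"translation":[0,0,-0.035],"rotation":[0,0,0]},{"gripper":0,"translation":[0,0,-0.035],"rotation":[0,0,0]}]' 25
python3 -m jog '[{"gripper":0,"translation":[0,0,0],"rotation":[0,0,0]},{"gripper":0,"translation":[0,0,0],"rotation":[0,0,0]}]'
python3 - <<'E'
from h import *
s=get_state(); p=np.array([.545-.06*.903,-.343-.06*.429,.24]); d=p-s['tcp_pos']; print('tool xy',.903*d[0]+.4294*d[1],.4294*d[0]-.903*d[1],p)
E
```

```text
t: 7.5
tcp_pos: [0.4898, 0.306, 0.2423]
eef_rot: [0.0, 0.975, 0.22, 0.0]
ft_force: [0.8, -0.2, -0.5]
width: 0.0202
t: 7.7
tcp_pos: [0.4904, 0.3063, 0.2416]
eef_rot: [-0.0, 0.975, 0.22, 0.001]
ft_force: [0.1, -0.2, -1.3]
width: 0.0195
tool xy -0.2894868791944702 0.6096987522438804 [ 0.49082 -0.36874  0.24   ]
```

```bash
python3 -m jog '[{"gripper":0,"translation":[-0.007,0.014,0],"rotation":[0,0,0]},{"gripper":0,"translation":[-0.012,0.026,0],"rotation":[0,0,0]},{"gripper":0,"translation":[-0.017,0.035,0],"rotation":[0,0,0]},{"gripper":0,"translation":[-0.017,0.035,0],"rotation":[0,0,0]},{"gripper":0,"translation":[-0.017,0.035,0],"rotation":[0,0,0]}]' 30
for i in 1 2; do python3 -m jog '[{"gripper":0,"translation":[-0.017,0.035,0],"rotation":[0,0,0]},{"gripper":0,"translation":[-0.017,0.035,0],"rotation":[0,0,0]},{"gripper":0,"translation":[-0.017,0.035,0],"rotation":[0,0,0]},{"gripper":0,"translation":[-0.017,0.035,0],"rotation":[0,0,0]},{"gripper":0,"translation":[-0.017,0.035,0],"rotation":[0,0,0]}]' |grep tcp;done
python3 -m jog '[{"gripper":0,"translation":[-0.017,0.035,0],"rotation":[0,0,0]},{"gripper":0,"translation":[-0.017,0.035,0],"rotation":[0,0,0]},{"gripper":0,"translation":[-0.01,0.025,0],"rotation":[0,0,0]},{"gripper":0,"translation":[0,0.01,0],"rotation":[0,0,0]},{"gripper":0,"translation":[0,0,0],"rotation":[0,0,0]}]'
python3 -m jog '[{"gripper":0,"translation":[0,0,0],"rotation":[0,0,0]},{"gripper":0,"translation":[0,0,0],"rotation":[0,0,0]},{"gripper":0,"translation":[0,0,0],"rotation":[0,0,0]}]'
python3 - <<'E'
from h import *
im=cap('wrist','w4.png'); print(get_state()['t'],get_state()['tcp_pos'],[proj('w4.png',p) for p in ([.545,-.3435,.07],[.547,-.344,.054])])
E
```

```text
t: 8.2
tcp_pos: [0.487, 0.1426, 0.2378]
eef_rot: [0.0, 0.975, 0.22, -0.003]
ft_force: [0.5, -0.3, -1.2]
width: 0.0198
tcp_pos: [0.4851, -0.0514, 0.238]
tcp_pos: [0.4834, -0.2454, 0.2378]
t: 9.7
tcp_pos: [0.49, -0.358, 0.2382]
eef_rot: [-0.002, 0.976, 0.219, -0.001]
ft_force: [-0.3, 0.3, -1.1]
width: 0.02
t: 10.0
tcp_pos: [0.4914, -0.3564, 0.2406]
eef_rot: [-0.0, 0.975, 0.221, 0.0]
ft_force: [-0.2, 0.1, -1.0]
width: 0.0195
10.05 [ 0.49141545 -0.35657954  0.24069511] [(np.float64(327.0651569381563), np.float64(140.76507063929998)), (np.float64(327.7509835228618), np.float64(138.7248035089683))]
```

View pics/w4.png

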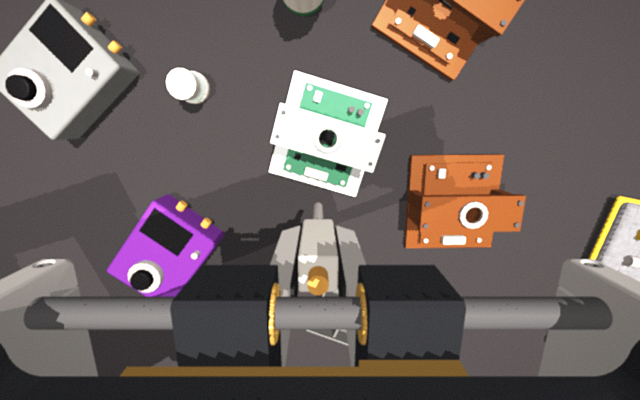

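The jig's bush is at about (328,138) and the probe's rod tip is visible at about (318,207). Measuring both closely.

Run:
```python
from h import *
im,T,k=ld('w4.png')
a=cv2.resize(im[118:158,303:353],None,fx=8,fy=8,interpolation=0); b=cv2.resize(im[195:235,293:343],None,fx=8,fy=8,interpolation=0)
cv2.imwrite('pics/c4.png',np.hstack([a,b])[:,:,::-1])
c=im[118:158,303:353]; m=(c.min(2)<170).astype(np.uint8)
n,l,st,ce=cv2.connectedComponentsWithStats(m)
i=l[138-118,328-303]; print(st[i],ce[i]+[303,118])
for j in range(1,n):print(st[j],ce[j]+[303,118])
t=get_state()['tcp_pos']; print(proj('w4.png',t-[0,0,.0855]), proj('w4.png',[t[0],t[1],.155]))
```

```text
[ 16  12  18  17 255] [327.45490196 138.0627451 ]
[32  0 18  6 56] [346.05357143 119.44642857]
[ 16  12  18  17 255] [327.45490196 138.0627451 ]
[ 0 35 15  5 43] [308.06976744 155.76744186]
(np.float64(317.26147215638474), np.float64(205.33917027911005)) (np.float64(317.2615869305463), np.float64(205.28378106545253))
```

View pics/c4.png

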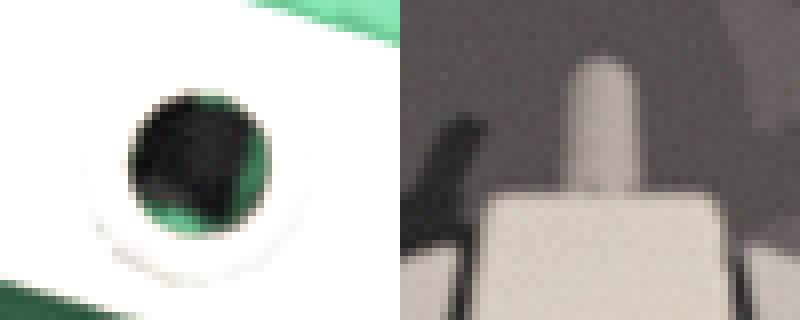

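Run:
```python
from h import *
b=onz('w4.png',327.5,138.2,.07); t=onz('w4.png',318.4,205.7,.1555); s=get_state()['tcp_pos']
print(b,t,s)
for q in(t,s):
    d=b-q; print('tool xy',.903*d[0]+.4294*d[1],.4294*d[0]-.903*d[1])
```

```text
[ 0.54781912 -0.3426842   0.07      ] [ 0.49163043 -0.35763727  0.1555    ] [ 0.49141545 -0.35657954  0.24069511]
tool xy 0.05715923328150198 0.010624800972776632
tool xy 0.056899170360802956 0.011672244444746991
```

```bash
python3 -m jog '[{"gripper":0,"translation":[0.02,0.004,0],"rotation":[0,0,0]},{"gripper":0,"translation":[0.02,0.004,0.0],"rotation":[0,0,0]},{"gripper":0,"translation":[0.012,0.002,0.02],"rotation":[0,0,0]},{"gripper":0,"translation":[0.005,0.001,0.02],"rotation":[0,0,0]},{"gripper":0,"translation":[0,0,0.02],"rotation":[0,0,0]}]'|grep tcp
python3 -m jog '[{"gripper":0,"translation":[0,0,0],"rotation":[0,0,0]},{"gripper":0,"translation":[0,0,0],"rotation":[0,0,0]},{"gripper":0,"translation":[0,0,0],"rotation":[0,0,0]},{"gripper":0,"translation":[0,0,0],"rotation":[0,0,0]}]'
python3 - <<'E'
from h import *
for n in('wrist','scene','top'): cap(n,n+'5.png')
t=get_state()['tcp_pos'];print(t)
tip=t-[0,0,.0855]
for n in('wrist','scene','top'): print(n,proj(n+'5.png',tip),proj(n+'5.png',[.5478,-.3427,.07]))
a=[cv2.resize(ld('wrist5.png')[0][150:250,268:368],None,fx=4,fy=4,interpolation=0)]
u,v=map(int,proj('scene5.png',[.5478,-.3427,.07])); a.append(cv2.resize(ld('scene5.png')[0][v-40:v+10,u-25:u+25],None,fx=8,fy=8,interpolation=0)); print(u-25,v-40)
cv2.imwrite('pics/c5.png',np.hstack(a)[:,:,::-1])
E
```

```text
tcp_pos: [0.5486, -0.3422, 0.1802]
t: 10.95
tcp_pos: [0.5482, -0.3439, 0.1824]
eef_rot: [0.001, 0.975, 0.22, 0.001]
ft_force: [-0.3, -0.1, -0.8]
width: 0.0203
[ 0.54773206 -0.34368898  0.18158264]
wrist (np.float64(316.33872046884466), np.float64(205.42507459255657)) (np.float64(315.49104349711047), np.float64(198.219003537772))
scene (np.float64(221.85180442145773), np.float64(181.61666482747012)) (np.float64(223.36667322380032), np.float64(190.06833158264857))
top (np.float64(398.92480645371376), np.float64(183.5525846011726)) (np.float64(397.0163272319486), np.float64(185.19673224661418))
198 150
```

View pics/c5.png

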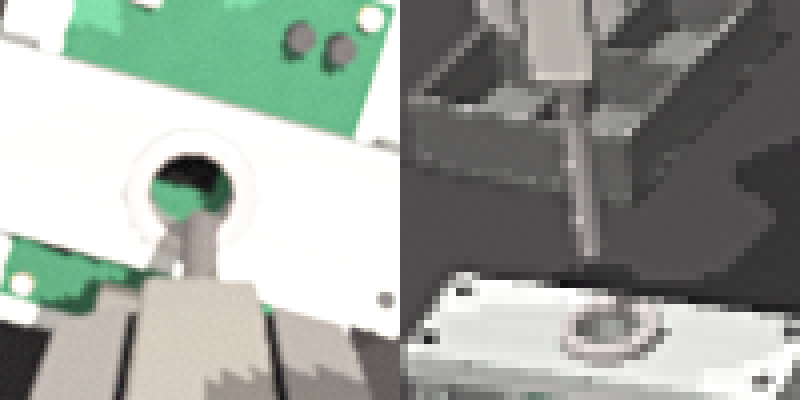

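The wrist crop shows the bush centre at about (315.4,198) and the rod tip at about (317.8,206). In the scene crop the tip is at (221.7,181.8) and the collar at (224,191). Both views suggest the tip sits 1–2 mm too far along +tool y.

Run:
```python
from h import *
b=onz('wrist5.png',315.4,198,.07); t=onz('wrist5.png',317.7,205.9,.096); s=get_state()['tcp_pos']
d=b-t; print(b,t,s,'tool xy',.903*d[0]+.4294*d[1],.4294*d[0]-.903*d[1])
b=onz('scene5.png',224,190.5,.07); t=onz('scene5.png',221.5,181.6,.096)
d=b-t; print(b,t,'scene tool xy',.903*d[0]+.4294*d[1],.4294*d[0]-.903*d[1])
```

```text
[ 0.54796611 -0.34252001  0.07      ] [ 0.54783954 -0.34503041  0.096     ] [ 0.54773206 -0.34368898  0.18158264] tool xy 0.0011922582216963033 -0.0022125461692002082
[ 0.54889567 -0.34015253  0.07      ] [ 0.54789593 -0.34464366  0.096     ] scene tool xy 0.0028312592960764976 -0.0036262098099915786
```

```bash
python3 -m jog '[{"gripper":0,"translation":[0.0015,-0.0025,0.008],"rotation":[0,0,0]},{"gripper":0,"translation":[0,0,0.008],"rotation":[0,0,0]},{"gripper":0,"translation":[0,0,0],"rotation":[0,0,0]},{"gripper":0,"translation":[0,0,0],"rotation":[0,0,0]},{"gripper":0,"translation":[0,0,0],"rotation":[0,0,0]}]'
python3 - <<'E'
from h import *
for n in('wrist','scene'): cap(n,n+'6.png')
t=get_state()['tcp_pos'];print(t)
for n in('wrist','scene'): print(n,proj(n+'6.png',t-[0,0,.0855]),proj(n+'6.png',[.548,-.3425,.07]))
u,v=map(int,proj('wrist6.png',[.548,-.3425,.07]));a=[cv2.resize(ld('wrist6.png')[0][v-25:v+25,u-25:u+25],None,fx=8,fy=8,interpolation=0)];print(u-25,v-25)
u,v=map(int,proj('scene6.png',[.5478,-.3427,.07])); a.append(cv2.resize(ld('scene6.png')[0][v-40:v+10,u-25:u+25],None,fx=8,fy=8,interpolation=0)); print(u-25,v-40)
cv2.imwrite('pics/c6.png',np.hstack(a)[:,:,::-1])
E
```

```text
t: 11.6
tcp_pos: [0.5477, -0.3404, 0.1644]
eef_rot: [0.0, 0.975, 0.22, -0.0]
ft_force: [-0.5, 0.5, -1.7]
width: 0.0199
[ 0.54786576 -0.34050688  0.1647472 ]
wrist (np.float64(317.1889549442824), np.float64(205.2626382211434)) (np.float64(319.149886122645), np.float64(203.46451448879506))
scene (np.float64(223.6694317568909), np.float64(187.31780351557342)) (np.float64(223.39354721718405), np.float64(190.12550268903092))
294 178
198 150
```

View pics/c6.png

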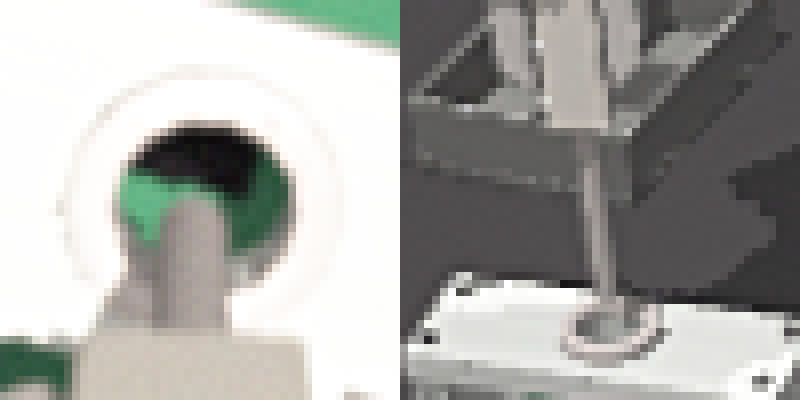

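The tip is at about (318.1,205.6) and the mouth centre at (319.1,203.5) in the wrist view; in the scene view the tip stands over the collar's centre. Residuals next.

Run:
```python
from h import *
b=onz('wrist6.png',319.1,203.5,.07); t=onz('wrist6.png',318.1,205.6,.079)
d=b-t; print(b,t,'tool xy',.903*d[0]+.4294*d[1],.4294*d[0]-.903*d[1])
b=onz('scene6.png',224,190.5,.07); t=onz('scene6.png',224,187.3,.079)
d=b-t; print(b,t,'scene tool xy',.903*d[0]+.4294*d[1],.4294*d[0]-.903*d[1])
```

```text
[ 0.54794819 -0.34247218  0.07      ] [ 0.54787419 -0.34143116  0.079     ] tool xy -0.00038018610874149137 0.0009718129270527948
[ 0.54889567 -0.34015253  0.07      ] [ 0.54717692 -0.33996744  0.079     ] scene tool xy 0.0014725527237707326 0.0009051590220567523
```

```bash
python3 -m jog '[{"gripper":0,"translation":[0.0003,0.001,0],"rotation":[0,0,0]},{"gripper":0,"translation":[0,0,0.005],"rotation":[0,0,0]},{"gripper":0,"translation":[0,0,0.009],"rotation":[0,0,0]},{"gripper":0,"translation":[0,0,0.009],"rotation":[0,0,0]},{"gripper":0,"translation":[0,0,0.009],"rotation":[0,0,0]}]'
python3 -m jog '[{"gripper":0,"translation":[0,0,0.006],"rotation":[0,0,0]},{"gripper":0,"translation":[0,0,0.003],"rotation":[0,0,0]},{"gripper":0,"translation":[0,0,0],"rotation":[0,0,0]},{"gripper":0,"translation":[0,0,0],"rotation":[0,0,0]},{"gripper":0,"translation":[0,0,0],"rotation":[0,0,0]}]'
python3 -m jog '[{"gripper":0,"translation":[0,0,0],"rotation":[0,0,0]},{"gripper":0,"translation":[0,0,0],"rotation":[0,0,0]}]'
python3 - <<'E'
from h import *
for n in('wrist','scene'): cap(n,n+'7.png')
t=np.mean([get_state()['tcp_pos'] for _ in range(5)],0);print(t)
print(proj('wrist7.png',[.548,-.3425,.07]),proj('scene7.png',[.548,-.3425,.07]))
u,v=map(int,proj('wrist7.png',[.548,-.3425,.07]));a=[cv2.resize(ld('wrist7.png')[0][v-25:v+25,u-25:u+25],None,fx=8,fy=8,interpolation=0)];print(u-25,v-25)
u,v=map(int,proj('scene7.png',[.5478,-.3427,.07])); a.append(cv2.resize(ld('scene7.png')[0][v-25:v+25,u-25:u+25],None,fx=8,fy=8,interpolation=0)); print(u-25,v-25)
cv2.imwrite('pics/c7.png',np.hstack(a)[:,:,::-1])
E
```

```text
t: 12.2
tcp_pos: [0.5479, -0.3407, 0.131]
eef_rot: [-0.001, 0.975, 0.22, -0.0]
ft_force: [0.3, -0.1, -1.2]
width: 0.02
t: 12.7
tcp_pos: [0.5487, -0.3414, 0.1241]
eef_rot: [0.0, 0.975, 0.22, 0.0]
ft_force: [-0.7, -0.0, -1.2]
width: 0.0198
t: 12.9
tcp_pos: [0.5486, -0.3413, 0.1238]
eef_rot: [0.0, 0.975, 0.22, 0.0]
ft_force: [-0.9, 0.0, -0.9]
width: 0.0199
[ 0.54845475 -0.34114984  0.12367681]
(np.float64(317.99877759336755), np.float64(216.58766237206473)) (np.float64(223.39354721718405), np.float64(190.12550268903092))
292 191
198 165
```

View pics/c7.png

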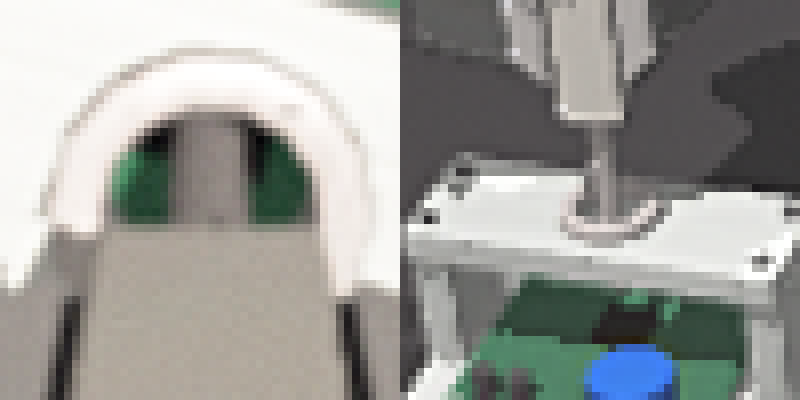

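In the wrist view the rod is centred in the bore: bore edges 107–312, rod 172–248 in crop pixels, so midpoints 209.5 and 210. The scene view shows the rod upright inside the collar. The tip works out at about 0.038 m, and forces are at noise level. Handing in.

```bash
python3 -c "
from h import *
s=get_state();print(s['t'],s['tcp_pos'],s['ft_force'],s['width'],abs(s['joint_vel']).max());print(close_job())"
```

```text
13.0 [ 0.54845475 -0.34114984  0.12367681] [ 0.19505043 -0.46811967 -0.76995346] 0.01986214588514337 0.001885041378871855
the job is handed in; nothing more can be done
None
```

I pressed the recorder's button to its stop and released it. Then I took the probe from its holder by the handle and lowered the rod upright through the jig's guide bush. The job is handed in at 13.0 s with the probe still held.

- **Button:** the force rose from about 4 N to 22 N over the last 2 mm, which is the stop. After I lifted off, the force went back to zero. I did not take another picture to confirm the button came back up.
- **Rod in the bore:** in the last wrist view the rod is centred across the jaw direction to about 0.1 mm. The other direction rests on the measurement made just above the mouth, good to about 1 mm. The scene camera disagreed slightly, putting the rod 1–2 mm off centre, but its pixels are coarse (about 2.4 mm each). The clearance all round is 7 mm.
- **Tip height:** worked out at 0.038 m from the arm's position and the grip, the middle between the chip (0.022 m) and the bridge (0.054 m). I could not see the tip itself at the end.
- **Contact and hold:** forces stayed at noise level all the way down, so I saw no sign of touching the jig. The arm was still at hand-in, gripping the handle at 19.9 mm.

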